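# Spin-test idler wheels for a lab rover and bin those that bind

## Robot

A 6-joint arm with a two-finger parallel gripper is mounted at the origin on the work surface. World frame = base frame: x ahead of the robot, y to its left, z up, the work surface at z = 0. Lengths are in m, angles in rad, forces in N, time in s.
With the tool pointing down it reaches from about 0.35 to 0.975 m from the base axis. Payload 7.1 kg.
Tool frame: the origin (TCP) lies midway between the tips of the shut fingers; the grasp point (between the pads) lies 19 mm behind it (ctrl.tcp_to_grasp is the distance from the TCP to the grasp point, in m); z points along the fingers, y is the direction in which the jaws open and shut (so a half turn about z gives the same grasp; the last joint's range is limited). The gripper opens to 88 mm and grips with 3 to 60 N. Pads are 20 mm wide; open, the fingers measure 115 mm over their backs; the gripper's body (75 mm by 178 mm) begins 61 mm behind the grasp point.
Start: joints at [1.31, 0.423, 1.63, -0, 1.089, -0.019], TCP at [0.15, 0.607, 0.223] pointing down, gripper open.
Joint ranges: [-3, 3], [-0.9, 2.11], [0.09, 2.58], [-1.31, 4.45], [0.11, 2.69], [-2.54, 2.54]. Speed limits (rad/s): [2.39, 2.39, 3.01, 3.14, 3.14, 3.14].

## Interface

Orientations are given as a unit quaternion [x, y, z, w].
In Python, from plant import ctrl gives the robot as it stands. Calls block until the motion is done:
- ctrl.reach(position, orientation): joint-space move of the TCP to a pose.
- ctrl.move_l(position, velocity=0.15, frame=None): straight line of the TCP; frame=None keeps the orientation; velocity is the mean speed in m/s.
- ctrl.goto_joints(angles): joint-space move.
- ctrl.command_gripper(opening, strength=None): finger opening in m; strength is the grip in N (None keeps the last); returns when the fingers have stopped.
- ctrl.pause(seconds).
- ctrl.inverse_kinematics(position, orientation): joint angles nearest the present ones, or None.
- ctrl.snapshot(name): name is "scene" or "top" or "wrist"; returns (picture, depth): 384x512x3 uint8, red, green, blue; 384x512 float32, m along the optical axis (not along the pixel's ray), 0 where there is no reading.
- ctrl.camera_info(name): a dict with "intrinsics" (3x3 intrinsics, pixels), "xyz" and "orientation" of the camera in the world. Camera axes: x right, y down, z forward; pixel columns grow to the right and rows downward; lengths in m; the calibration is good to about 2 mm. A picture is of the moment at which its call begins: read the wrist's pose just before it. camera_info takes no time and is no camera call; for the wrist camera it gives the pose at the moment of the call.
A pose or a line that the arm cannot do raises ctrl.Unreachable and nothing moves.
- ctrl.close_job(): hands the job in, once; it reports no verdict.
Readings, each from a call of its own:
- ctrl.read_time(): time.
- ctrl.read_joint_pos(): joint angles.
- ctrl.read_qd(): joint speeds.
- ctrl.read_tau(): joint torques, N m.
- ctrl.read_position(): TCP position.
- ctrl.read_eef_rot(): TCP orientation.
- ctrl.read_ft_force(): force on the tool from outside, world axes, zero at the start.
- ctrl.read_torque(): the same for the moment, N m.
- ctrl.read_opening(): finger opening in m.
Only numpy, scipy, OpenCV 4.12 (cv2) and the standard library are available. Lean on these libraries where they do the work, as an engineer would, in place of code of your own. Each camera call takes 0.05 s, during which the arm holds its last target.

## Task

Test the two wheel units one at a time: lift a unit out of the wooden crate, where only its axle end can be reached, stand its square foot fully down in the square recess of the test stand, then take hold of the wheel and turn it on its axle by an eighth of a turn or more, feeling whether it runs freely or binds. Put each unit whose wheel binds into the deep grey bin and stand each one that runs freely upright in the shallow aluminium tray before testing the next; leave the other things on the bench alone.

Things in the scene. Friction and masses are not known exactly. Their poses are not given: they have to be found in the camera images.
- unit1_mid (a point): one of two identical loose wheel units, 0.3 kg, 88 mm tall, upright in a crate pocket. Point: on the centre line, half-way up; z up the axle, x, y square to the foot. From below: aluminium foot 40 x 40 x 14 mm; pillar, 22 mm diameter, to 32 mm; black wheel, 58 mm diameter, from 32 to 58 mm; bare steel axle end, 16 mm diameter, from 58 to 88 mm. Foot, pillar and axle are one piece; only the wheel turns.
- unit2_mid (a point): the other wheel unit, the same in every visible way; point half-way up it (44 mm above its underside). None, one or both of the units may bind, which cannot be seen.
- unit1_wheel (a joint): angle of the first unit's wheel on its axle, rad, 0 at the start, growing anticlockwise seen from above. A good wheel turns almost without resistance (under 0.002 N m) and coasts on a little after a push; a binding one drags hard all the way round after a few degrees of play (about 0.25 N m) and stops dead when let go. It turns either way.
- unit2_wheel (a joint): the same for the second unit.
- crate: fixed plywood crate, 78 x 152 x 61 mm tall, walls and floor 4 mm; origin at the centre of its underside, long side along its y, divided across y into two open-topped pockets about 70 x 70 mm, centred at y = +37 and -37 mm, one unit in each. The walls reach the wheel's top: only the axle ends stand free.
- stand: fixed aluminium test stand, a 90 x 90 x 20 mm block; origin at the centre of its underside. In its top is a square recess, 46 x 46 mm with a 5 mm chamfer, 14 mm deep (floor 6 mm above the bench), sides along its x and y; it takes a foot in any of four quarter turns and keeps it from turning. A seated unit's half-way point is 50 mm above the bench.
- bin: fixed deep grey plastic bin, 150 (x) x 190 (y) x 60 mm tall, walls and floor 4 mm, open on top; origin at the centre of its underside. For units that bind.
- tray: fixed shallow aluminium tray, 150 (x) x 190 (y) x 16 mm tall, walls and floor 4 mm, open on top; origin at the centre of its underside. For units that run freely.
- estop: bystander: loose white switch box 70 x 70 mm with a black mushroom button, 71 mm tall in all; origin under its centre. Leave alone.
- driver: bystander: loose screwdriver lying flat. Leave alone.
- lemon: bystander: lemon, 60 mm diameter, 68 mm tall, standing on end; origin under its centre. Leave alone.
Not all that is in view belongs to the job. What is shaped like the part that bears unit2_mid but green is not meant. What is shaped like the part that bears unit1_mid but pink is not meant.

How it is judged:
By the outcome, as a careful person would: the job done as asked, in the order asked, and still so for the second after the job is handed in, with the robot touching nothing.
It also fails if it takes over 72 s, if anything falls off the work surface, if the arm or the gripper's body presses on something with over 40 N, if the wrist force passes 120 N, or if a joint passes its speed limit or range.

## Working session

There is one attempt and no reset: what is moved stays moved. The work goes in short steps, each a Python script; the robot and the scene stay as the last script left them, time stands still between calls to the robot, and variables do not carry over. Pictures are saved under pics/ and viewed, and the job is handed in when it is done.

```bash
ls; mkdir -p pics; python3 - <<'E'
from plant import ctrl
import cv2, numpy as np
for n in ["scene","top","wrist"]:
    i=ctrl.camera_info(n); p,d=ctrl.snapshot(n)
    cv2.imwrite(f"pics/{n}0.png",cv2.cvtColor(p,cv2.COLOR_RGB2BGR)); np.savez(f"{n}0.npz",p=p,d=d,**{k:np.array(v) for k,v in i.items()})
    print(n,i)
print(ctrl.read_time(),ctrl.read_eef_rot(),ctrl.read_position())
E
```

```text
pics
scene {'intrinsics': array([[407.28388731,   0.        , 253.83167624],
       [  0.        , 407.28388731, 196.8338688 ],
       [  0.        ,   0.        ,   1.        ]]), 'xyz': array([1.43456562, 0.28063924, 0.89905081]), 'orientation': array([ 0.55405423,  0.7379185 , -0.3029369 , -0.23817941])}
top {'intrinsics': array([[362.93266246,   0.        , 255.2289208 ],
       [  0.        , 362.93266246, 197.23159467],
       [  0.        ,   0.        ,   1.        ]]), 'xyz': array([0.52163912, 0.05398356, 1.02970953]), 'orientation': array([-0.70592586,  0.70721009, -0.02880993,  0.02631625])}
wrist {'intrinsics': array([[330.9249217 ,   0.        , 259.30272396],
       [  0.        , 330.9249217 , 190.76045231],
       [  0.        ,   0.        ,   1.        ]]), 'xyz': array([0.07058458, 0.62527748, 0.38539954]), 'orientation': array([0.77841739, 0.60999922, 0.09073955, 0.11719066])}
0.15 [ 1.20606615e-01  9.92700197e-01 -5.96233807e-04 -8.76476390e-05] [0.14951725 0.60640413 0.22208901]
```

View pics/scene0.png

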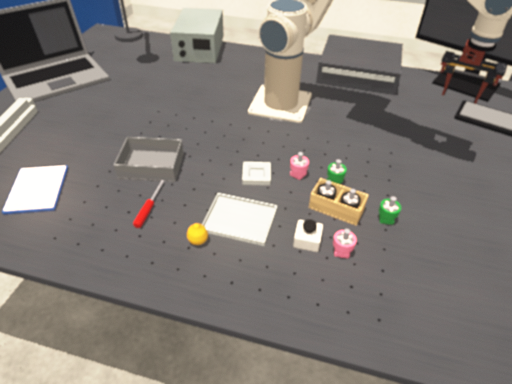

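View pics/top0.png

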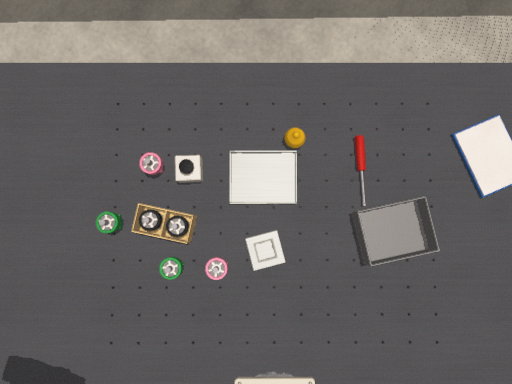

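View pics/wrist0.png

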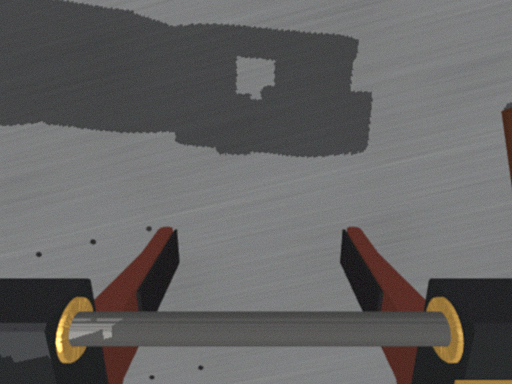

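```bash
cat > h.py <<'E'
import numpy as np, cv2
from scipy.spatial.transform import Rotation as R
def load(n):
    z=np.load(n); return z
def world(z):
    "per-pixel world points from depth"
    K=z['intrinsics'];d=z['d'];h,w=d.shape
    u,v=np.meshgrid(np.arange(w),np.arange(h))
    P=np.stack([(u-K[0,2])/K[0,0]*d,(v-K[1,2])/K[1,1]*d,d],-1)
    return P@R.from_quat(z['orientation']).as_matrix().T+z['xyz']
def ray(z,uv,h):
    K=z['intrinsics'];uv=np.atleast_2d(uv).astype(float)
    r=np.c_[(uv[:,0]-K[0,2])/K[0,0],(uv[:,1]-K[1,2])/K[1,1],np.ones(len(uv))]@R.from_quat(z['orientation']).as_matrix().T
    return z['xyz']+r*((h-z['xyz'][2])/r[:,2])[:,None]
def proj(z,X):
    c=(np.atleast_2d(X)-z['xyz'])@R.from_quat(z['orientation']).as_matrix()
    K=z['intrinsics'];return np.c_[K[0,0]*c[:,0]/c[:,2]+K[0,2],K[1,1]*c[:,1]/c[:,2]+K[1,2]]
def cyl(p,lo,hi):pass
E
python3 - <<'E'
from h import *
z=load('top0.npz');W=world(z)
for (u,v) in [(163,223),(150,220),(177,226),(265,250),(263,177),(232,177),(263,153),(396,232),(360,235),(188,168),(150,163),(216,268),(107,222),(171,268),(295,138),(360,150),(200,320),(490,160),(250,377)]:
    print((u,v),W[v-1:v+2,u-1:u+2].reshape(-1,3).mean(0).round(3), W[v,u].round(3))
p=cv2.cvtColor(z['p'],cv2.COLOR_RGB2BGR)
a=cv2.resize(p[190:290,90:230],None,fx=5.7,fy=5.7,interpolation=cv2.INTER_CUBIC);cv2.imwrite('pics/c1.png',a)
a=cv2.resize(p[130:280,220:450],None,fx=3.4,fy=3.4,interpolation=cv2.INTER_CUBIC);cv2.imwrite('pics/c2.png',a)
E
```

```text
(163, 223) [0.529 0.3   0.044] [0.529 0.298 0.053]
(150, 220) [0.537 0.325 0.079] [0.537 0.326 0.079]
(177, 226) [0.521 0.253 0.085] [0.521 0.253 0.089]
(265, 250) [0.453 0.023 0.005] [0.453 0.023 0.004]
(263, 177) [0.66  0.028 0.004] [0.66  0.028 0.004]
(232, 177) [0.66  0.116 0.002] [0.66  0.116 0.001]
(263, 153) [0.728 0.028 0.008] [0.728 0.028 0.007]
(396, 232) [ 0.503 -0.346  0.004] [ 0.503 -0.346  0.004]
(360, 235) [ 0.495 -0.236  0.033] [ 0.495 -0.236  0.033]
(188, 168) [0.675 0.23  0.07 ] [0.676 0.23  0.066]
(150, 163) [0.687 0.329 0.078] [0.686 0.327 0.083]
(216, 268) [0.413 0.152 0.086] [0.413 0.152 0.087]
(107, 222) [0.532 0.441 0.072] [0.532 0.44  0.073]
(171, 268) [0.412 0.269 0.076] [0.413 0.269 0.08 ]
(295, 138) [ 0.759 -0.058  0.059] [ 0.759 -0.058  0.057]
(360, 150) [ 0.733 -0.244  0.025] [ 0.733 -0.244  0.024]
(200, 320) [ 0.261  0.204 -0.001] [ 0.26   0.204 -0.003]
(490, 160) [ 0.706 -0.616  0.014] [ 0.706 -0.615  0.015]
(250, 377) [0.11  0.066 0.004] [0.109 0.066 0.003]
```

View pics/c1.png

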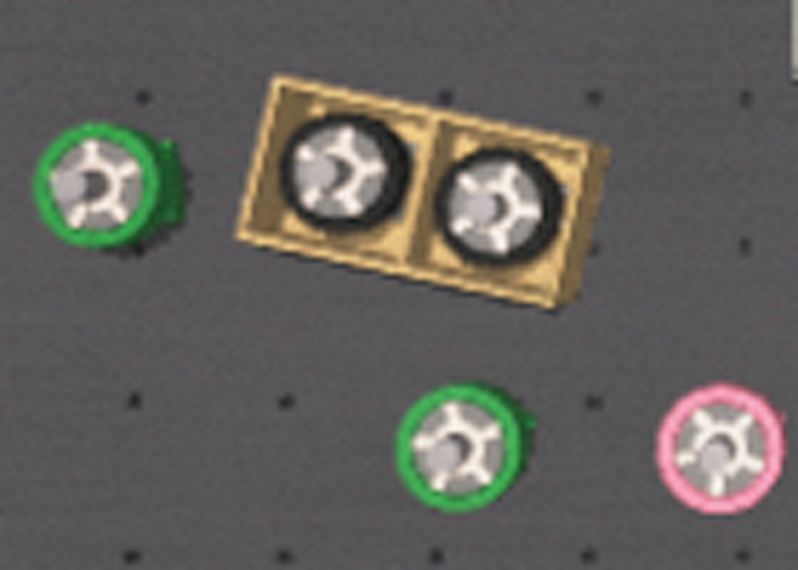

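View pics/c2.png

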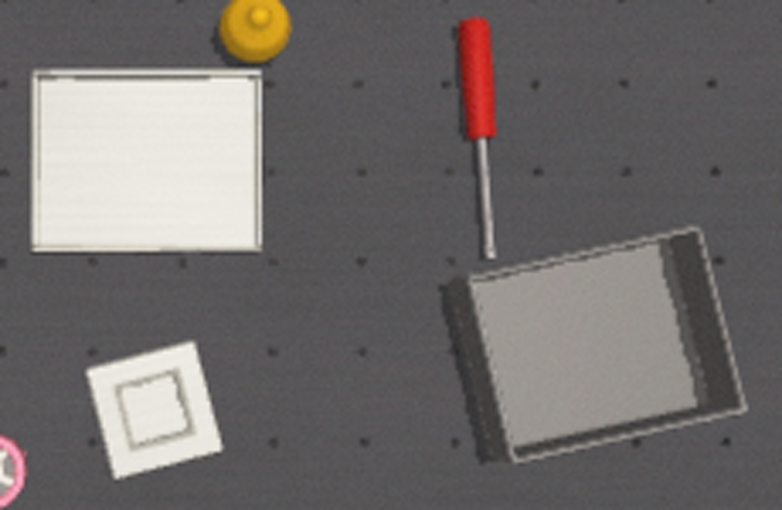

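```bash
python3 - <<'E'
from h import *
from plant import ctrl
z=load('top0.npz');p=z['p']
print('axle',ray(z,[[146.5,220.2],[174.7,226.3]],.092).round(4))
c=np.array([[277,75],[240,240],[590,142],[555,302]])/5.7+[90,190]
C=ray(z,c-0.4,.061);print('crate',C.round(4),C.mean(0).round(4))
s=np.array([[88,370],[196,342],[222,450],[116,478]])/3.4+[220,130]-.35
S=ray(z,s,.02);print('stand',S.round(4),S.mean(0).round(4),np.linalg.norm(S-np.roll(S,1,0),axis=1), np.degrees(np.arctan2((S[0]-S[3])[1],(S[0]-S[3])[0])),np.degrees(np.arctan2((S[0]-S[1])[0],-(S[0]-S[1])[1])))
s=np.array([[33,70],[262,70],[261,250],[33,250]])/3.4+[220,130]-.35
S=ray(z,s,.016);print('tray',S.round(4),S.mean(0).round(4))
s=np.array([[470,280],[697,228],[745,410],[513,460]])/3.4+[220,130]-.35
S=ray(z,s,.06);print('bin',S.round(4),S.mean(0).round(4))
Rw=R.from_quat(load('wrist0.npz')['orientation']).as_matrix();print(Rw)
Rt=R.from_quat(ctrl.read_eef_rot()).as_matrix();print(Rt, Rt.T@Rw, Rt.T@(load('wrist0.npz')['xyz']-ctrl.read_position()))
from math import *
def q(yaw): return (R.from_euler('z',yaw)*R.from_euler('x',pi)).as_quat()
for x,y in [(.53,.29),(.453,.023),(.66,.03),(.50,-.33)]:
  for yaw in np.radians([0,45,90,135,180,225,270]):
    j=ctrl.inverse_kinematics([x,y,.2],q(yaw)); print(x,y,int(degrees(yaw)),None if j is None else np.round(j,2))
E
```

```text
axle [[0.536  0.3308 0.092 ]
 [0.5202 0.258  0.092 ]]
crate [[0.583  0.3631 0.061 ]
 [0.5061 0.3786 0.061 ]
 [0.5514 0.2162 0.061 ]
 [0.4771 0.2316 0.061 ]] [0.5294 0.2974 0.061 ]
stand [[ 0.4862  0.0774  0.02  ]
 [ 0.5087 -0.0106  0.02  ]
 [ 0.4215 -0.0311  0.02  ]
 [ 0.3994  0.0548  0.02  ]] [0.4539 0.0226 0.02  ] [0.08971401 0.09085676 0.08950901 0.08868349] 14.613433760446933 -165.6557860299764
tray [[ 0.7343  0.1233  0.016 ]
 [ 0.7341 -0.0674  0.016 ]
 [ 0.584  -0.0649  0.016 ]
 [ 0.5843  0.1227  0.016 ]] [0.6592 0.0284 0.016 ]
bin [[ 0.5573 -0.224   0.06  ]
 [ 0.5981 -0.4044  0.06  ]
 [ 0.4555 -0.4364  0.06  ]
 [ 0.4173 -0.2541  0.06  ]] [ 0.507  -0.3297  0.06  ]
[[ 0.23933457  0.92840035  0.28423892]
 [ 0.97093566 -0.2283346  -0.07174439]
 [-0.00170594  0.29314861 -0.95606536]]
[[-9.70908073e-01  2.39452316e-01 -3.17835139e-04]
 [ 2.39452525e-01  9.70907378e-01 -1.16262107e-03]
 [ 3.01961746e-05 -1.20490461e-03 -9.99999274e-01]] [[ 1.21076428e-04 -9.56057835e-01 -2.93178104e-01]
 [ 9.99999867e-01  2.62649780e-04 -4.43525512e-04]
 [ 5.01039205e-04 -2.93178011e-01  9.56057740e-0
[... 663 characters left out ...]
  2.02  0.    0.92 -2.33]
0.453 0.023 270 None
0.66 0.03 0 [ 0.03  0.5   1.56 -0.    1.08  1.6 ]
0.66 0.03 45 [ 0.03  0.5   1.56 -0.    1.08  0.81]
0.66 0.03 90 [ 0.03  0.5   1.56 -0.    1.08  0.03]
0.66 0.03 135 [ 0.03  0.5   1.56  0.    1.08 -0.76]
0.66 0.03 180 [ 0.03  0.5   1.56  0.    1.08 -1.54]
0.66 0.03 225 [ 0.03  0.5   1.56  0.    1.08 -2.33]
0.66 0.03 270 None
0.5 -0.33 0 [-0.6   0.41  1.71 -0.    1.02  0.97]
0.5 -0.33 45 [-0.6   0.41  1.71 -0.    1.02  0.18]
0.5 -0.33 90 [-0.6   0.41  1.71  0.    1.02 -0.6 ]
0.5 -0.33 135 [-0.6   0.41  1.71  0.    1.02 -1.39]
0.5 -0.33 180 [-0.6   0.41  1.71  0.    1.02 -2.17]
0.5 -0.33 225 None
0.5 -0.33 270 [-0.6   0.41  1.71 -0.    1.02  2.54]
```

```bash
cat >> h.py <<'E'
from plant import ctrl
from math import *
def q(yawdeg): return (R.from_euler('z',yawdeg,degrees=True)*R.from_euler('x',pi)).as_quat()
def snap(n,name):
    i=ctrl.camera_info(n);p,d=ctrl.snapshot(n)
    cv2.imwrite(f"pics/{name}.png",cv2.cvtColor(p,cv2.COLOR_RGB2BGR)); z=dict(p=p,d=d,**{k:np.array(v) for k,v in i.items()});np.savez(name+'.npz',**z);return z
def st(m=''): print(m,'t',round(ctrl.read_time(),2),'pos',np.round(ctrl.read_position(),4),'F',np.round(ctrl.read_ft_force(),1),'M',np.round(ctrl.read_torque(),3),'t6',np.round(ctrl.read_tau()[5],3),'op',round(ctrl.read_opening(),4))
E
python3 - <<'E'
from h import *
ctrl.reach([.536,.331,.2],q(78));st()
snap('wrist','w1')
E
```

```text
t 1.88 pos [0.5354 0.3319 0.2001] F [-0.2  0.8  0.1] M [-0.096  0.102  0.035] t6 0.005 op 0.0881
```

View pics/w1.png

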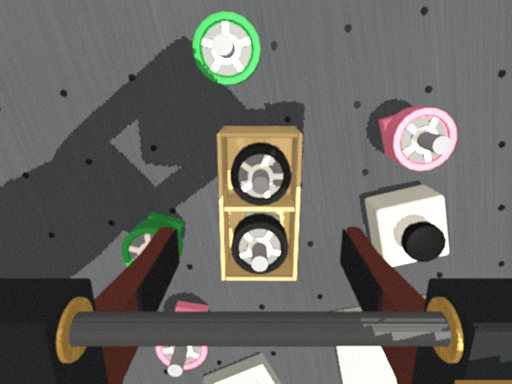

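```bash
python3 - <<'E'
from h import *
z=load('w1.npz');print(ray(z,[[260.5,181.5],[260,262.5]],.092).round(4))
C=ray(z,[[220,127],[301,127],[222,279],[296,279]],.061);print(C.round(4),C.mean(0))
p=cv2.cvtColor(z['p'],cv2.COLOR_RGB2BGR)
cv2.imwrite('pics/w1c.png',cv2.resize(p[120:290,200:320],None,fx=3.5,fy=3.5,interpolation=cv2.INTER_CUBIC))
E
```

```text
[[0.537  0.3366 0.092 ]
 [0.5207 0.2611 0.092 ]]
[[0.5101 0.3857 0.061 ]
 [0.5816 0.3706 0.061 ]
 [0.4745 0.2334 0.061 ]
 [0.55   0.2175 0.061 ]] [0.52903807 0.30178557 0.061     ]
```

View pics/w1c.png

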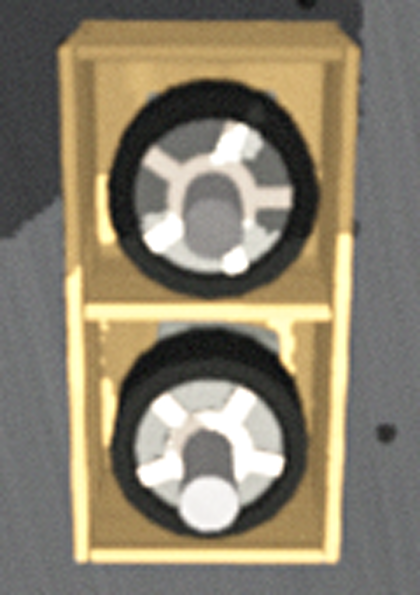

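```bash
python3 - <<'E'
from h import *
ctrl.command_gripper(.045)
ctrl.move_l([.5365,.333,.069],velocity=.2);st('down')
ctrl.command_gripper(0,30);st('grip')
ctrl.move_l([.5365,.333,.22],velocity=.15);st('up')
ctrl.reach([.60,.20,.36],q(90));st()
snap('scene','s2');snap('wrist','w2')
z=load('s2.npz');p=cv2.cvtColor(z['p'],cv2.COLOR_RGB2BGR)
u,v=proj(z,[.6,.2,.32])[0].astype(int);print(u,v)
cv2.imwrite('pics/s2c.png',cv2.resize(p[v-40:v+40,u-50:u+50],None,fx=7,fy=7,interpolation=cv2.INTER_CUBIC))
E
```

```text
down t 3.56 pos [0.5372 0.3334 0.0698] F [0.3 0.4 1.1] M [-0.073  0.105 -0.031] t6 -0.001 op 0.0451
grip t 4.13 pos [0.5367 0.3332 0.0696] F [-1.1 -0.7  4.9] M [-0.132  0.333  0.044] t6 -0.004 op 0.015
up t 5.29 pos [0.5358 0.3326 0.2188] F [-1.1  0.3 -2.3] M [-0.08   0.056 -0.001] t6 0.0 op 0.0151
 t 6.12 pos [0.5991 0.2003 0.3583] F [ 0.2  0.4 -2.5] M [-0.044  0.048 -0.041] t6 -0.036 op 0.0151
311 128
```

View pics/s2c.png

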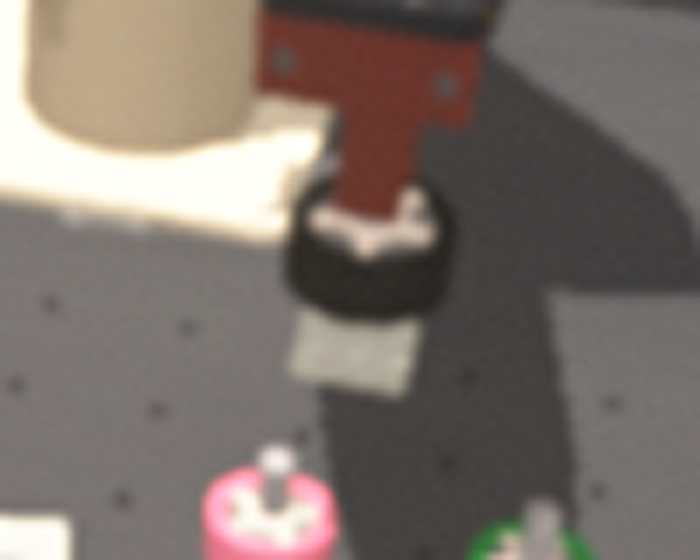

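View pics/w2.png

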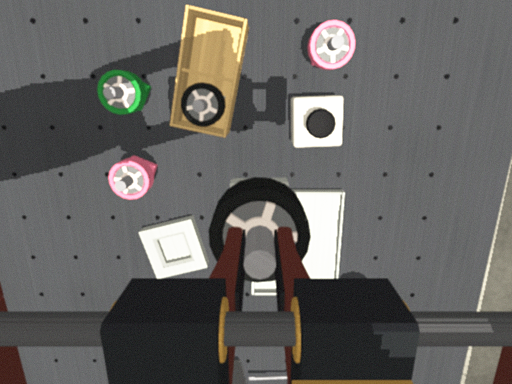

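```bash
python3 - <<'E'
from h import *
z=load('s2.npz')
c=np.array([[290,377],[405,395]])/7+[311-50,128-40]-.45
X=ray(z,c,.2925);d=X[1]-X[0];print(X,np.linalg.norm(d),degrees(atan2(d[1],d[0])))
z=load('w2.npz');p=cv2.cvtColor(z['p'],cv2.COLOR_RGB2BGR)
cv2.imwrite('pics/w2c.png',cv2.resize(p[165:285,195:325],None,fx=5,fy=5,interpolation=cv2.INTER_CUBIC))
E
```

```text
[[0.62057053 0.18329568 0.2925    ]
 [0.61899855 0.22388473 0.2925    ]] 0.0406194864685126 92.21791191944146
```

View pics/w2c.png

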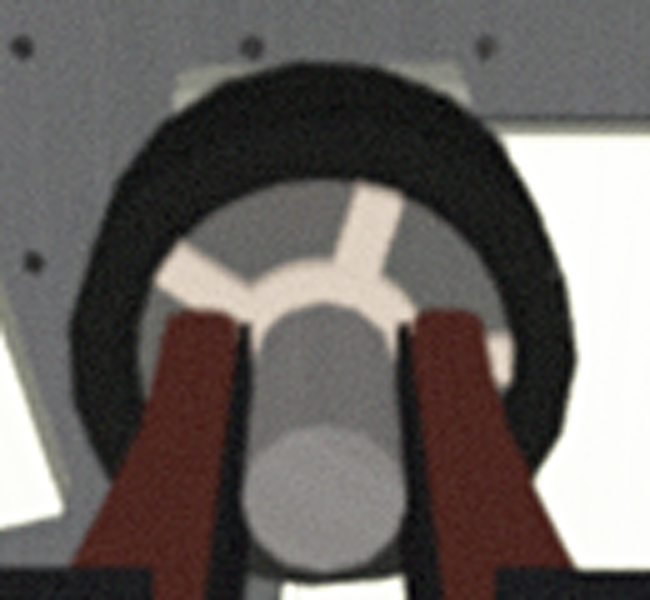

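```bash
python3 - <<'E'
from h import *
z=load('w1.npz');print(ray(z,[[260.5,184],[260,263.3]],.092).round(4))
for n in ['w2','s2']:
    z=load(n+'.npz');p=cv2.cvtColor(z['p'],cv2.COLOR_RGB2BGR)
    m=((z['p'].min(2)>150)*255).astype(np.uint8)
    cs,_=cv2.findContours(m,cv2.RETR_EXTERNAL,cv2.CHAIN_APPROX_NONE)
    for c in cs:
        if cv2.contourArea(c)>200:
            h=cv2.approxPolyDP(cv2.convexHull(c),6,True)[:,0]
            print(n,cv2.contourArea(c),h.tolist())
            if len(h)==4:
              X=ray(z,h,.02);print(X.round(4).tolist(),X.mean(0).round(4),np.linalg.norm(X-np.roll(X,1,0),axis=1).round(3))
    u,v=proj(z,[.4539,.0226,.02])[0].astype(int)
    cv2.imwrite(f'pics/{n}st.png',cv2.resize(p[max(0,v-50):v+50,u-60:u+60],None,fx=5,fy=5,interpolation=cv2.INTER_CUBIC));print(u,v)
E
```

```text
[[0.5366 0.3344 0.092 ]
 [0.5206 0.2603 0.092 ]]
w2 252.0 [[275, 281], [275, 295], [251, 294], [251, 282]]
[[0.6243, -0.0366, 0.02], [0.6247, -0.0647, 0.02], [0.5826, -0.0628, 0.02], [0.5827, -0.0387, 0.02]] [ 0.6036 -0.0507  0.02  ] [0.042 0.028 0.042 0.024]
w2 2684.0 [[190, 219], [207, 267], [157, 278], [138, 232]]
[[0.4842, 0.0784, 0.02], [0.5078, -0.0096, 0.02], [0.4204, -0.0312, 0.02], [0.3969, 0.0551, 0.02]] [0.4523 0.0232 0.02  ] [0.09  0.091 0.09  0.09 ]
w2 518.5 [[277, 228], [246, 233], [227, 219], [271, 203]]
[[0.6261, 0.0628, 0.02], [0.5751, 0.0537, 0.02], [0.5445, 0.0785, 0.02], [0.6158, 0.1062, 0.02]] [0.5904 0.0753 0.02  ] [0.045 0.052 0.039 0.077]
w2 3034.5 [[296, 191], [344, 192], [337, 278], [311, 278], [302, 262]]
w2 1130.0 [[115, 164], [143, 168], [142, 195], [113, 190]]
[[0.3736, 0.1697, 0.02], [0.4163, 0.1634, 0.02], [0.4102, 0.1193, 0.02], [0.365, 0.1276, 0.02]] [0.3913 0.145  0.02  ] [0.043 0.043 0.045 0.046]
w2 241.0 [[511, 160], [478, 311]]
w2 2448.0 [[342, 96], [341, 144], [295, 147], [293, 98]]
[[0.7173, 0.2711, 0.02], [0.721, 0.2011, 0.02], [0.6514, 0.1964
[... 2393 characters left out ...]
.1032, -0.106, 0.02], [-0.0938, -0.1017, 0.02], [0.0063, 0.1076, 0.02], [0.1311, 0.1078, 0.02]] [0.0367 0.0019 0.02  ] [0.216 0.197 0.232 0.125]
s2 450.5 [[485, 60], [511, 66], [508, 79], [480, 76]]
[[-0.6285, 0.8501, 0.02], [-0.6006, 0.9603, 0.02], [-0.463, 0.9274, 0.02], [-0.4542, 0.8099, 0.02]] [-0.5365  0.8869  0.02  ] [0.179 0.114 0.142 0.118]
s2 2680.5 [[107, 75], [0, 126], [5, 75], [83, 55]]
[[0.0339, -0.7659, 0.02], [0.488, -0.9396, 0.02], [0.165, -1.1812, 0.02], [-0.1015, -0.9697, 0.02]] [ 0.1463 -0.9641  0.02  ] [0.245 0.486 0.403 0.34 ]
s2 5362.5 [[469, 56], [463, 70], [403, 66], [313, 30], [313, 0], [424, 0]]
s2 6401.5 [[299, 50], [279, 55], [130, 27], [124, 0], [309, 0]]
255 170
```

View pics/w2st.png

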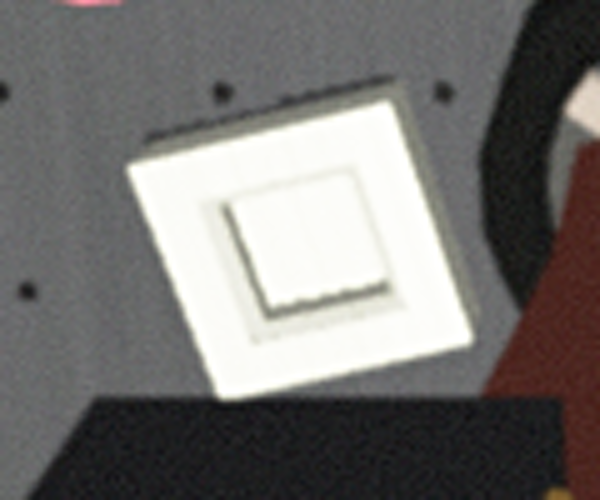

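```bash
python3 - <<'E'
from h import *
z=load('w2.npz');X=ray(z,[260,264.4],.3583+.0222)[0];off=X-np.array([.5991,.2003,0]);print('off',off)
dx=np.clip(off[1],-.004,.004)  # tool x
yaw=102.7
o=np.array([cos(radians(yaw)),sin(radians(yaw))])*dx
T=np.array([.453,.023])-o;print(T)
ctrl.reach([*T,.13],q(yaw));st('above')
ctrl.move_l([*T,.088],velocity=.15);st('a')
for h in [.084,.080,.076,.0735,.072,.071]:
    ctrl.move_l([*T,h],velocity=.08);st(h)
    if ctrl.read_ft_force()[2]>15: break
E
```

```text
off [-3.73506185e-04  5.40112000e-04  3.80500000e-01]
[0.45311874 0.0224731 ]
above t 7.45 pos [0.455  0.0229 0.1308] F [ 0.1 -0.4 -2.7] M [-0.051 -0.037  0.031] t6 -0.011 op 0.0156
a t 7.88 pos [0.4538 0.0228 0.0882] F [-0.7 -0.6 -2.4] M [-0.119  0.05  -0.007] t6 0.002 op 0.015
0.084 t 8.13 pos [0.4536 0.0226 0.0845] F [-0.3 -0.5 -3.1] M [-0.055  0.057  0.024] t6 0.001 op 0.0153
0.08 t 8.38 pos [0.453  0.0225 0.08  ] F [-0.5  0.5 -2.3] M [-0.064  0.097  0.007] t6 0.0 op 0.0154
0.076 t 8.63 pos [0.4529 0.0225 0.0757] F [ 0.  -0.2 -2.6] M [-0.061  0.021  0.019] t6 0.0 op 0.0152
0.0735 t 8.88 pos [0.453  0.0225 0.0733] F [-0.3  0.8 -2.9] M [-0.08   0.055 -0.01 ] t6 0.0 op 0.0154
0.072 t 9.13 pos [0.4531 0.0225 0.0719] F [ 0.2 -0.1 -2.1] M [-0.084  0.043  0.015] t6 0.0 op 0.0155
0.071 t 9.38 pos [0.4533 0.0225 0.0715] F [-2.2 -0.4  5.5] M [-0.064  0.402  0.052] t6 0.003 op 0.0153
```

```bash
cat > test.py <<'E'
from h import *
def test(T,yaw,dyaw=-85,n=7):
    ctrl.command_gripper(.088);
    ctrl.move_l([*T,.036],velocity=.15);st('low')
    b=[]
    for _ in range(4): b.append([ctrl.read_torque()[2],ctrl.read_tau()[5]]);ctrl.pause(.03)
    ctrl.command_gripper(0,30);st('gripwheel')
    b1=ctrl.read_torque()[2]
    j=np.array(ctrl.read_joint_pos())
    for k in range(1,n+1):
        jj=j.copy();jj[5]-=radians(dyaw)*k/n
        ctrl.goto_joints(jj)
        m=[]
        for _ in range(3): m.append(ctrl.read_torque()[2]);ctrl.pause(.02)
        print(k,'yaw',round(R.from_quat(ctrl.read_eef_rot()).as_euler('ZYX',degrees=True)[0],1),'Mz',np.round(m,3),'t6',round(ctrl.read_tau()[5],3),'op',round(ctrl.read_opening(),4),'F',np.round(ctrl.read_ft_force(),1))
    print('base',np.mean(b,0).round(3)); st('end')
E
python3 - <<'E'
from test import *
test([.4531,.0225],102.7)
snap('wrist','w3');snap('scene','s3')
E
```

```text
low t 10.95 pos [0.4526 0.0225 0.0357] F [ 0.3 -0.8 -0.2] M [-0.044  0.03   0.008] t6 -0.001 op 0.0876
gripwheel t 11.66 pos [0.4531 0.0225 0.0362] F [-0.8  0.2  2.9] M [-0.048  0.139 -0.052] t6 0.001 op 0.0575
1 yaw 90.8 Mz [ 0.007 -0.005 -0.004] t6 0.098 op 0.0574 F [-0.9 -0.4  3.7]
2 yaw 78.8 Mz [ 0.044  0.014 -0.02 ] t6 0.028 op 0.0574 F [-3.7 -0.6  6. ]
3 yaw 66.6 Mz [0.007 0.048 0.026] t6 0.056 op 0.0576 F [-3.2  0.8  6.6]
4 yaw 54.5 Mz [-0.012 -0.058  0.013] t6 0.057 op 0.0574 F [-4.5  1.3  6.9]
5 yaw 42.3 Mz [-0.034  0.024 -0.029] t6 0.058 op 0.0576 F [-4.7  3.1  8.2]
6 yaw 30.2 Mz [ 0.047 -0.012  0.016] t6 0.058 op 0.058 F [-4.4  3.4  7.5]
7 yaw 18.0 Mz [ 0.005  0.036 -0.026] t6 0.057 op 0.0575 F [-4.   2.1  7.7]
base [ 0.007 -0.001]
end t 14.22 pos [0.4522 0.0229 0.0362] F [-4.   2.1  7.7] M [ 0.567  0.882 -0.007] t6 0.057 op 0.0575
```

View pics/w3.png

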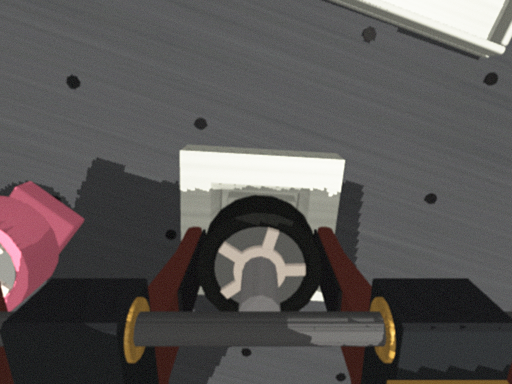

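```bash
python3 - <<'E'
from h import *
j=np.array(ctrl.read_joint_pos())
for k in [1,2]:
    jj=j.copy();jj[5]-=radians(12)*k
    ctrl.goto_joints(jj)
    print('qd',round(ctrl.read_qd()[5],3),'Mz',[round(ctrl.read_torque()[2],3) for _ in range(4)],'t6',round(ctrl.read_tau()[5],3)); ctrl.pause(.05)
    print('qd',round(ctrl.read_qd()[5],3),'Mz',[round(ctrl.read_torque()[2],3) for _ in range(4)],'t6',round(ctrl.read_tau()[5],3))
z=load('w3.npz');p=cv2.cvtColor(z['p'],cv2.COLOR_RGB2BGR)
cv2.imwrite('pics/w3c.png',cv2.resize(p[140:320,170:360],None,fx=4,fy=3.3))
snap('wrist','w3b');p=cv2.imread('pics/w3b.png')
cv2.imwrite('pics/w3bc.png',cv2.resize(p[140:320,170:360],None,fx=4,fy=3.3))
st()
E
```

```text
qd 0.034 Mz [np.float64(0.029), np.float64(0.029), np.float64(0.029), np.float64(0.029)] t6 -0.432
qd 0.006 Mz [np.float64(-0.021), np.float64(-0.021), np.float64(-0.021), np.float64(-0.021)] t6 -0.134
qd 0.013 Mz [np.float64(0.033), np.float64(0.033), np.float64(0.033), np.float64(0.033)] t6 -0.395
qd -0.009 Mz [np.float64(-0.019), np.float64(-0.019), np.float64(-0.019), np.float64(-0.019)] t6 -0.087
 t 15.12 pos [0.4524 0.0228 0.0362] F [-0.3 -2.4  2.8] M [-0.5    0.243  0.014] t6 0.012 op 0.0574
```

View pics/w3bc.png

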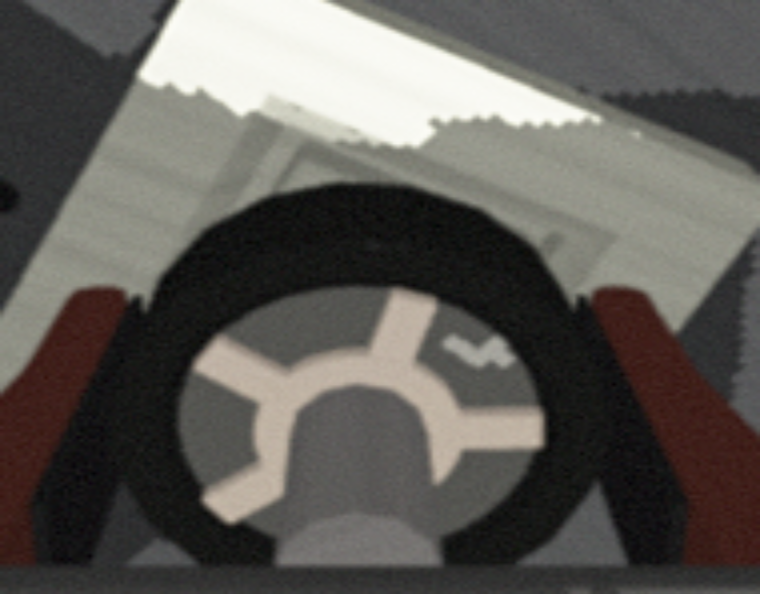

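```bash
cat > reg.py <<'E'
from h import *
def regrip(T,g=.0725,open_=.088):
    ctrl.command_gripper(open_)
    p=ctrl.read_position()
    ctrl.move_l([*T,g],velocity=.2)
    ctrl.command_gripper(0,30);st('regrip')
    ctrl.move_l([*T,.15],velocity=.2);st('lifted')
E
python3 - <<'E'
from reg import *
regrip([.4531,.0225])
P=[.665,.078]
ctrl.reach([*P,.12],q(60));st('over tray')
ctrl.move_l([*P,.078],velocity=.15)
for h in [.074,.072,.0705,.069]:
    ctrl.move_l([*P,h],velocity=.06);st(h)
    if ctrl.read_ft_force()[2]>2: break
ctrl.command_gripper(.045);st('rel')
ctrl.move_l([*P,.13],velocity=.2)
# go above unit 2, look
ctrl.reach([.5206,.26,.2],q(78));st('over2')
snap('wrist','w4');snap('top','t4')
E
```

```text
regrip t 17.22 pos [0.453  0.0225 0.0725] F [-1.1 -0.4 -0.3] M [-0.038  0.147  0.055] t6 -0.0 op 0.015
lifted t 17.76 pos [0.4527 0.0225 0.1496] F [-0.7  0.4 -2.5] M [-0.077  0.184 -0.004] t6 0.001 op 0.0153
over tray t 18.64 pos [0.663  0.0776 0.1184] F [-0.3 -0.4 -2.5] M [-0.124  0.103  0.013] t6 -0.015 op 0.0151
0.074 t 19.32 pos [0.6653 0.078  0.0747] F [ 1.4 -0.2 -2.6] M [-0.084  0.087  0.001] t6 0.001 op 0.0154
0.072 t 19.57 pos [0.665  0.078  0.0721] F [ 0.2 -0.4 -2.9] M [-0.083  0.07  -0.038] t6 0.0 op 0.0152
0.0705 t 19.82 pos [0.6651 0.078  0.0705] F [-0.2  0.6 -2. ] M [-0.054  0.05   0.014] t6 0.005 op 0.0152
0.069 t 20.07 pos [0.6655 0.0782 0.0704] F [-2.9  0.5  7.6] M [-0.042  0.653  0.032] t6 0.002 op 0.0152
rel t 20.73 pos [0.665  0.078  0.0689] F [0.1 0.2 0.5] M [-0.089  0.13  -0.036] t6 0.0 op 0.0451
over2 t 22.14 pos [0.521  0.2594 0.1993] F [-0.7 -0.  -0.3] M [-0.129  0.106  0.038] t6 -0.0 op 0.0447
```

View pics/w4.png

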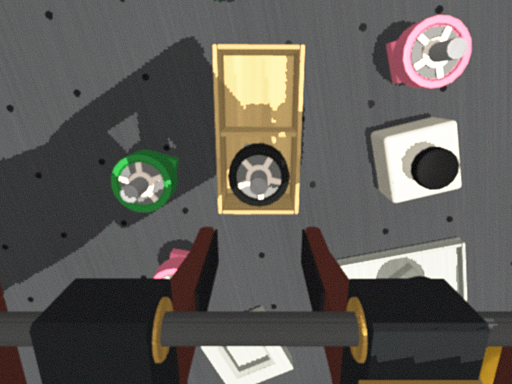

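View pics/t4.png

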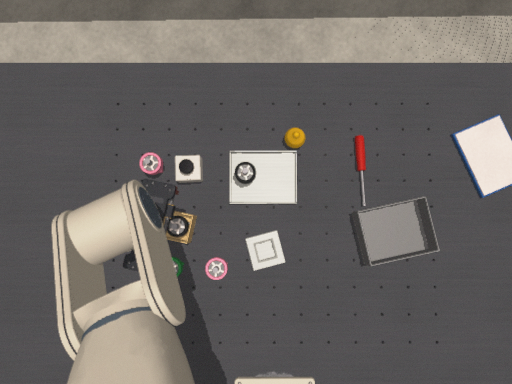

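Unit 1 stands upright in the tray at about px (245,173) in the top view, and the axle of the second unit is at about (260,185) in the wrist view. Now I'll lift the second unit.

```bash
python3 - <<'E'
from h import *
z=load('w4.npz');X=ray(z,[260,185],.092)[0];print(X)
X=(X+[.5206,.26,0])/2
ctrl.move_l([X[0],X[1],.069],velocity=.2);st('down')
ctrl.command_gripper(0,30);st('grip')
ctrl.move_l([X[0],X[1],.22],velocity=.18);st('up')
ctrl.reach([.60,.20,.36],q(90));st()
z=snap('scene','s5');snap('wrist','w5')
p=cv2.cvtColor(z['p'],cv2.COLOR_RGB2BGR)
cv2.imwrite('pics/s5c.png',cv2.resize(p[88:168,261:361],None,fx=7,fy=7,interpolation=cv2.INTER_CUBIC))
p=cv2.imread('pics/w5.png')
cv2.imwrite('pics/w5c.png',cv2.resize(p[165:285,195:325],None,fx=5,fy=5,interpolation=cv2.INTER_CUBIC))
E
```

```text
[0.52150325 0.26130622 0.092     ]
down t 23.05 pos [0.5218 0.2606 0.0696] F [-0.   0.6  0.3] M [-0.043  0.049  0.009] t6 -0.001 op 0.0452
grip t 23.62 pos [0.5211 0.2609 0.0695] F [-2.4 -0.8  5.7] M [ 0.029  0.385 -0.031] t6 -0.008 op 0.0153
up t 24.62 pos [0.5202 0.2602 0.2187] F [-0.3 -0.1 -3.2] M [-0.095  0.038  0.054] t6 0.0 op 0.0158
 t 25.34 pos [0.5988 0.2    0.3576] F [-0.7  0.1 -3.2] M [-0.123  0.046  0.013] t6 -0.043 op 0.0149
```

View pics/s5c.png

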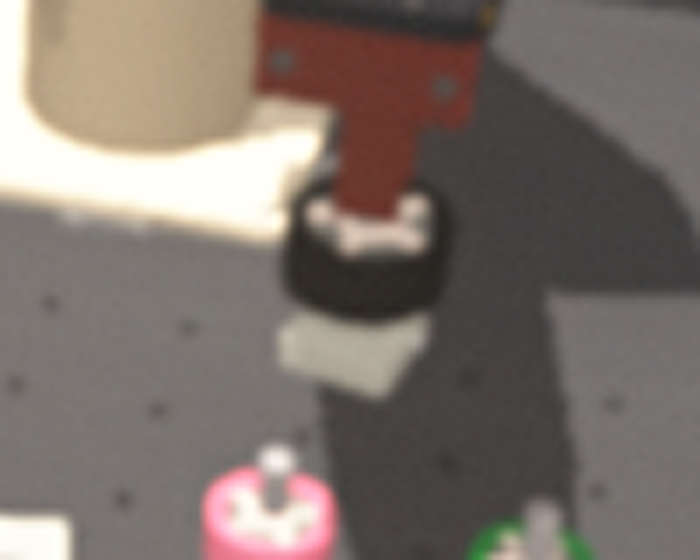

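View pics/w5c.png

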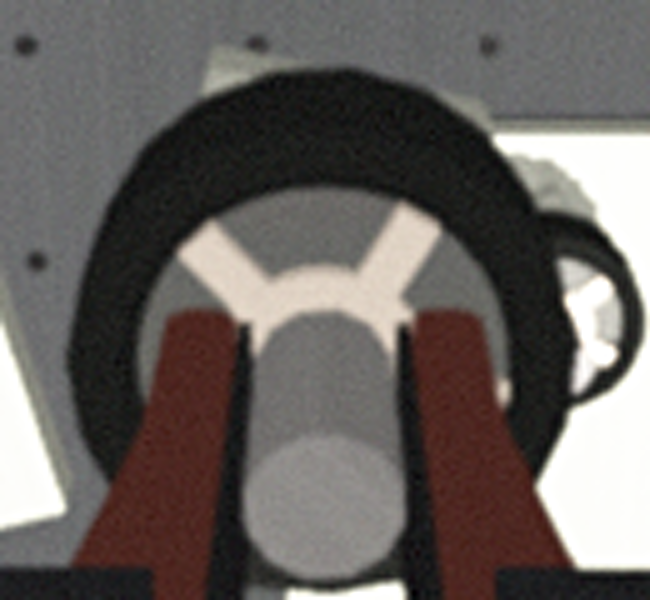

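```bash
python3 - <<'E'
from h import *
zb=.3576-.0655
z=load('s5.npz')
c=np.array([[280,360],[378,397]])/7+[261,88]-.45
X=ray(z,c,zb);d=X[1]-X[0];print(np.linalg.norm(d),degrees(atan2(d[1],d[0]))-90)
z=load('w5.npz')
for pts in ([[212,45],[488,100]],):
    X=ray(z,np.array(pts)/5+[195,165]-.4,zb+.014);d=X[1]-X[0];print(np.linalg.norm(d),degrees(atan2(d[1],d[0])))
z=load('w2.npz')
X=ray(z,np.array([[178,70],[466,62]])/5+[195,165]-.4,zb+.014);d=X[1]-X[0];print(np.linalg.norm(d),degrees(atan2(d[1],d[0])))
E
```

```text
0.03867939278941374 -16.69685493413334
0.03780368001172869 -11.579163115959311
0.038725881729899075 1.7221570593387772
```

```bash
python3 - <<'E'
from h import *
T=[.4531,.0225]; yaw=117.5
ctrl.reach([*T,.13],q(yaw))
ctrl.move_l([*T,.09],velocity=.15);st('a')
for h in [.085,.081,.077,.074,.072,.071]:
    ctrl.move_l([*T,h],velocity=.08);st(h)
    if ctrl.read_ft_force()[2]>5: break
snap('wrist','w6')
E
```

```text
a t 27.09 pos [0.4536 0.0228 0.0902] F [-0.3 -0.1 -3.7] M [-0.112  0.067 -0.048] t6 0.003 op 0.0148
0.085 t 27.34 pos [0.4535 0.0226 0.0854] F [-0.8  0.1 -2.9] M [-0.023  0.102 -0.007] t6 0.001 op 0.0152
0.081 t 27.59 pos [0.453  0.0225 0.081 ] F [ 0.2 -0.2 -2.2] M [-0.081 -0.035 -0.027] t6 0.0 op 0.0153
0.077 t 27.84 pos [0.4529 0.0225 0.0767] F [ 0.8 -0.7 -3.5] M [-0.04   0.065 -0.023] t6 0.0 op 0.0153
0.074 t 28.09 pos [0.453  0.0225 0.0738] F [ 0.2 -0.3 -2.6] M [-0.031  0.044  0.028] t6 0.0 op 0.0152
0.072 t 28.34 pos [0.453  0.0225 0.0719] F [ 0.3  0.2 -4. ] M [-0.054  0.018  0.046] t6 0.0 op 0.0153
0.071 t 28.59 pos [0.4532 0.0225 0.0715] F [-2.2 -0.7  5.1] M [-0.069  0.407 -0.017] t6 0.002 op 0.0154
```

View pics/w6.png

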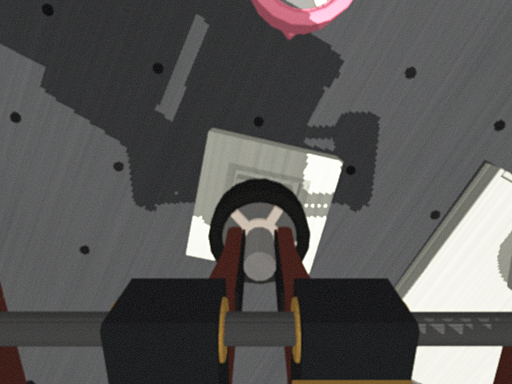

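Seated in the recess at the same height as unit 1. Next is the turning test.

```bash
python3 - <<'E'
from test import *
test([.4531,.0225],117.5,-90,7)
snap('wrist','w7')
E
```

```text
low t 30.21 pos [0.4526 0.0225 0.0357] F [-0.2 -0.1 -0.2] M [-0.033  0.034 -0.047] t6 -0.001 op 0.0877
gripwheel t 30.92 pos [0.4531 0.0225 0.0362] F [-0.6 -0.2  4.4] M [-0.065  0.168  0.015] t6 0.001 op 0.0577
1 yaw 104.9 Mz [ 0.014 -0.011 -0.002] t6 0.094 op 0.0575 F [-1.8 -0.6  2.8]
2 yaw 92.1 Mz [0.051 0.018 0.026] t6 0.07 op 0.0575 F [-2.2 -1.5  3.6]
3 yaw 79.3 Mz [0.008 0.026 0.012] t6 0.062 op 0.0577 F [-2.  -1.7  5.1]
4 yaw 66.3 Mz [ 0.005  0.042 -0.026] t6 0.052 op 0.0578 F [-2.5 -1.   5.5]
5 yaw 53.5 Mz [0.016 0.001 0.024] t6 0.052 op 0.0575 F [-3.  -0.2  5.1]
6 yaw 40.6 Mz [ 0.01  -0.066 -0.01 ] t6 0.052 op 0.0576 F [-3.5  0.7  6.1]
7 yaw 27.8 Mz [-0.015  0.008 -0.027] t6 0.052 op 0.0575 F [-3.9  1.6  5.8]
base [-0.018 -0.001]
end t 33.54 pos [0.4526 0.0227 0.0362] F [-3.9  1.6  5.8] M [ 0.086  0.707 -0.045] t6 0.052 op 0.0575
```

View pics/w7.png

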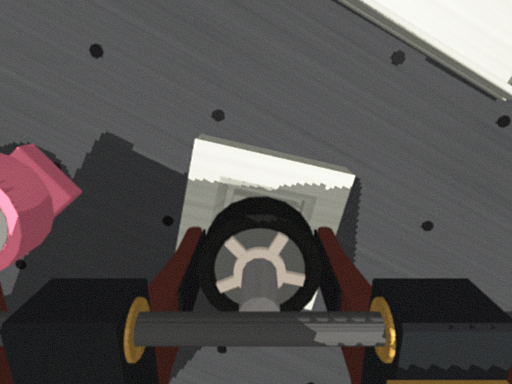

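```bash
python3 - <<'E'
import cv2,numpy as np
a=cv2.imread('pics/w7.png')[130:240,170:370];b=cv2.imread('pics/w6.png')[120:230,170:370];c=cv2.imread('pics/w3.png')[140:250,170:370]
f=lambda x:cv2.resize(x,None,fx=4,fy=4,interpolation=cv2.INTER_CUBIC)
g=lambda x:np.clip(x.astype(float)*1.1,0,255).astype(np.uint8)
cv2.imwrite('pics/w7c.png',g(f(a)));cv2.imwrite('pics/w6c.png',f(b));cv2.imwrite('pics/w3d.png',f(c))
E
```

```text
(no output)
```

View pics/w7c.png

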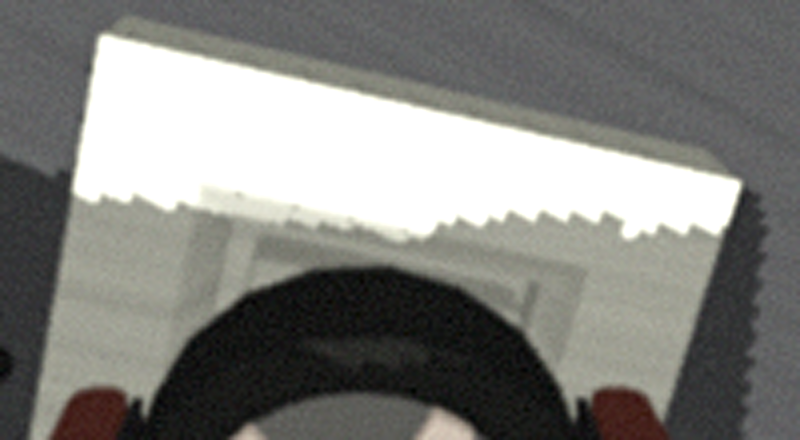

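View pics/w6c.png

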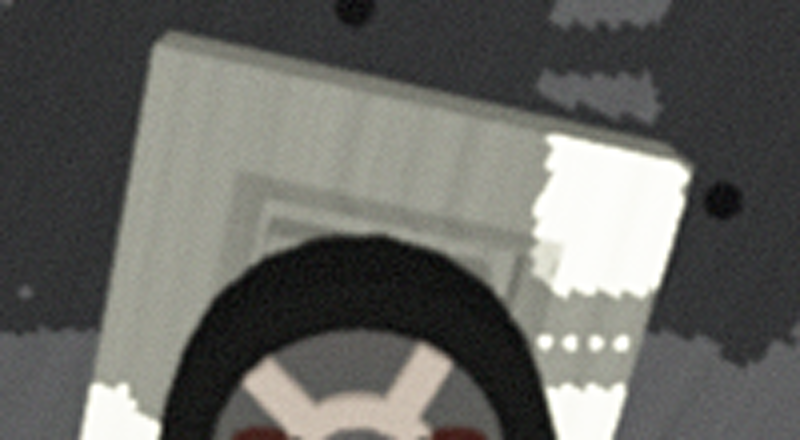

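View pics/w3d.png

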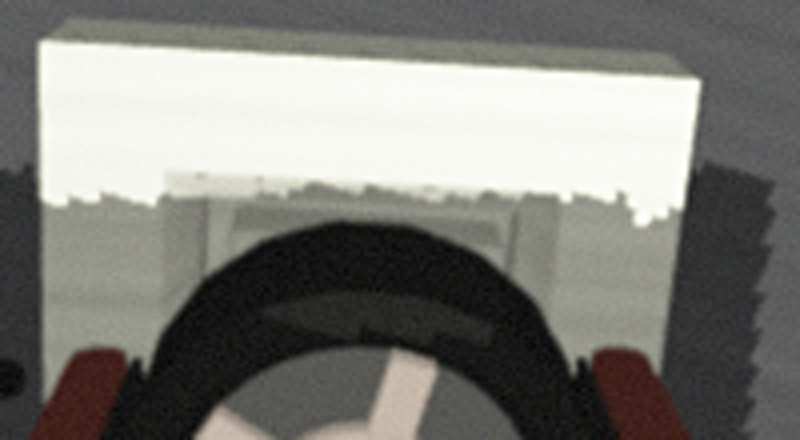

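```bash
python3 - <<'E'
from reg import *
regrip([.4531,.0225])
P=[.65,-.02]
ctrl.reach([*P,.12],q(75));st('over tray')
ctrl.move_l([*P,.078],velocity=.15)
for h in [.074,.072,.0705,.069]:
    ctrl.move_l([*P,h],velocity=.06)
    if ctrl.read_ft_force()[2]>2: break
st('down')
ctrl.command_gripper(.045);st('rel')
ctrl.move_l([*P,.15],velocity=.2)
ctrl.reach([.45,.25,.3],q(90));st('clear')
snap('top','t8');snap('scene','s8')
z=load('t8.npz');a=cv2.cvtColor(z['p'],cv2.COLOR_RGB2BGR)[110:290,90:320]
cv2.imwrite('pics/t8c.png',cv2.resize(a,None,fx=3.3,fy=3.3,interpolation=cv2.INTER_CUBIC))
z=load('s8.npz');a=cv2.cvtColor(z['p'],cv2.COLOR_RGB2BGR)[130:290,170:400]
cv2.imwrite('pics/s8c.png',cv2.resize(a,None,fx=3.3,fy=3.3,interpolation=cv2.INTER_CUBIC))
E
```

```text
regrip t 35.69 pos [0.4531 0.0226 0.0725] F [-0.6  1.  -0.5] M [0.073 0.163 0.06 ] t6 -0.002 op 0.0152
lifted t 36.23 pos [0.4526 0.0225 0.1495] F [ 0.9 -0.6 -3.4] M [-0.053  0.209  0.022] t6 0.001 op 0.0157
over tray t 37.1 pos [ 0.648  -0.0198  0.1181] F [-0.2  0.6 -3.7] M [-0.076  0.102  0.045] t6 -0.063 op 0.0154
down t 38.53 pos [ 0.6504 -0.02    0.0705] F [-3.2  0.3  7.9] M [-0.03   0.697  0.027] t6 -0.001 op 0.015
rel t 39.18 pos [ 0.65   -0.02    0.0689] F [-0.2 -0.1  0.8] M [-0.095  0.079 -0.031] t6 -0.0 op 0.0451
clear t 41.12 pos [0.4504 0.2495 0.2993] F [-0.2 -0.1  0.8] M [-0.086  0.086  0.039] t6 0.003 op 0.045
```

View pics/t8c.png

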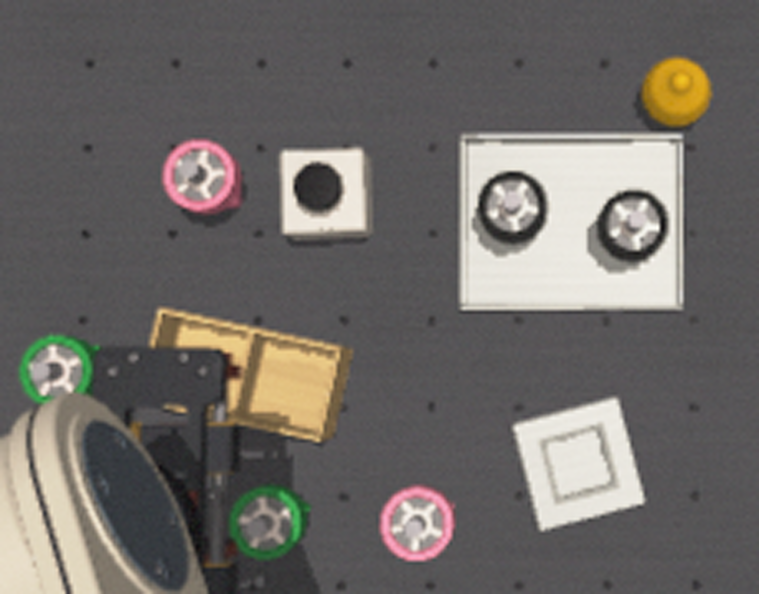

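View pics/s8c.png

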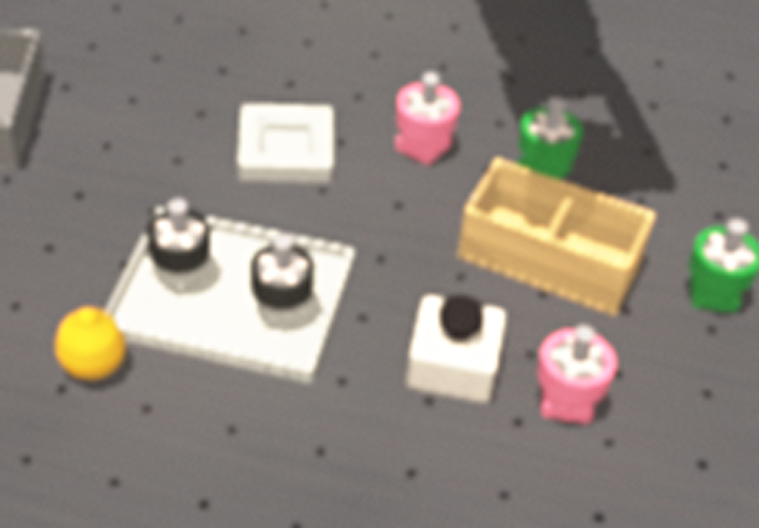

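Both units stand upright in the tray, at about (512,205) and (635,225) in the top crop. The crate and stand are empty, and the bystanders are where they were. I'm handing the job in.

```bash
python3 -c "
from plant import ctrl
ctrl.close_job();print(ctrl.read_time())"
```

```text
the job is handed in; nothing more can be done
the job is handed in; nothing more can be done
```

I tested both wheel units one at a time, found that both run freely, and stood both upright in the aluminium tray. None went into the grey bin. The job was handed in at about 41 s of the 72 s allowed.

- **Seating:** each unit was lifted out by its axle end, turned to line its foot up with the stand, and lowered until it touched bottom in the recess. Both stopped at the same tool height (0.0715 m).
- **Turning:** I gripped the rim of each wheel and turned it 85–90°. On unit 1 I also turned it back about 24°. The moment about the axle stayed within the sensor noise (0.07 N m at most, averaging close to zero), where a binding wheel would show about 0.25 N m. The wrist pictures show the wheel turning with the fingers, and the foot staying square in the recess.
- **Final pictures:** both units are upright in the tray, the crate and stand are empty, and the switch box, lemon and pink and green look-alikes have not moved. I viewed the screwdriver mid-job, after the first unit was placed, but it is not in the final crops.

**Limits of the test:**
- The moment could only be read just after each small turning step, not during it, and I did no coasting test.
- The joint 6 motor torque held at about 0.05 N m during the turns and briefly reached about 0.4 N m right after the reversal steps. The wrist moment stayed near zero then, so I took this as the arm's own motion.
- For unit 2, the two estimates of foot angle differed by about 5°, but it seated without trouble.

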